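Set up the recording rig around the stage

TASK

Set up the rig: put the white chamber centrally on top of the round black stage, and the brass ring centrally flat on top of the chamber. Stand the blue manipulator upright in the middle of the metal plate left of the stage and the red one in the middle of the plate right of the stage (left and right as seen from the robot), each turned so that its arm points at the stage's centre. Leave the bottle, the jar and the screwdriver where they are.

Things in the scene. Friction and masses are not known exactly. Their poses are not given: they have to be found in the camera images.
- blue_center (a point): loose blue micromanipulator, 0.2-0.45 kg: upright block 50 (x) by 44 (y) by 62 mm high, grey foot, blue above, steel dial on top; a steel knob sticks 14 mm out at -x; at +x a thin light arm (10 mm, white tip) points along +x, its tip 53 mm from the block's axis, 50 mm up. Grasp across the flat sides (44 mm, along y). This point is the block's centre, 31 mm above its underside; z up.
- red_center (a point): loose red micromanipulator, 0.2-0.45 kg: upright block 50 (x) by 44 (y) by 62 mm high, grey foot, red above, steel dial on top; a steel knob sticks 14 mm out at -x; at +x a thin light arm (10 mm, white tip) points along +x, its tip 53 mm from the block's axis, 50 mm up. Grasp across the flat sides (44 mm, along y). This point is the block's centre, 31 mm above its underside; z up.
- chamber_center (a point): loose white plastic recording chamber, 0.09 kg: a round disc 56 mm across and 22 mm high with a 30 mm wide open well in its top. This point is its centre, 11 mm above the underside; z up.
- anchor_center (a point): loose flat brass ring, 0.07 kg, 44 mm outside and 26 mm inside diameter, 12 mm high; it lies on the chamber's rim, not in the well. This point is its centre, 6 mm above the underside; z up.
- stage: fixed round black stage with a yellow ring on its top: a disc 70 mm across and 16 mm high. Origin at the centre of its underside, z up; its y axis points to the left as seen from the robot (world +y).
- plate_a: one of two identical fixed bare metal plates, 80 x 80 x 6 mm, lying flat. Origin at the centre of its underside, z up. Which of the two is left of the stage (greater world y) changes from start to start.
- plate_b: one of two identical fixed bare metal plates, 80 x 80 x 6 mm, lying flat. Origin at the centre of its underside, z up. Which of the two is left of the stage (greater world y) changes from start to start.
- bottle: bystander: amber bottle with a white cap, 60 mm across and 120 mm high, standing; origin at the centre of its underside.
- jar: bystander: small green jar with a black cap, 48 mm across and 55 mm high, standing beyond the stage; origin at the centre of its underside.
- screwdriver: bystander: orange-handled screwdriver, 170 mm long, lying along its x; origin under its middle.
There are look-alikes about, which are no part of the job. What is shaped like the part that bears anchor_center but green or turquoise is not meant.

How it is judged:
By the outcome, as a careful person would: the job done as asked, in the order asked, and still so for the second after the job is handed in, with the robot touching nothing.
It also fails if it takes over 112 s, if anything falls off the work surface, if the arm or the gripper's body presses on something with over 40 N, if the wrist force passes 120 N, or if a joint passes its speed limit or range.

ROBOT

A 6-joint arm with a two-finger parallel gripper is mounted at the origin on the work surface. World frame = base frame: x ahead of the robot, y to its left, z up, the work surface at z = 0. Lengths are in m, angles in rad, forces in N, time in s.
With the tool pointing down it reaches from about 0.375 to 0.9 m from the base axis. Payload 3.1 kg.
Tool frame: the origin (TCP) lies midway between the tips of the shut fingers; the grasp point (between the pads) lies 19 mm behind it; x points along the fingers, y is the direction in which the jaws open and shut, and the axes are right-handed (so a half turn about x gives the same grasp; the last joint's range is limited). The gripper opens to 87 mm and grips with 3 to 60 N. Pads are 19 mm wide; open, the fingers measure 117 mm over their backs; the gripper's body (75 mm by 190 mm) begins 51 mm behind the grasp point.
Start: joints at [1, 0.527, 1.433, -0, 1.181, -0.178], TCP at [0.239, 0.577, 0.223] pointing down, gripper open.
Joint ranges: [-3.08, 3.08], [-0.75, 2.2], [0.22, 2.44], [-1.43, 4.57], [0, 2.65], [-2.85, 2.85]. Speed limits (rad/s): [2.79, 2.79, 3.14, 3.14, 3.14, 3.14].

INTERFACE

Orientations are given as a unit quaternion [x, y, z, w].
In Python, from rig import get_obs, imaging, robot gives the robot as it stands.
- The arm moves only by the shell command python3 -m inch 'ROWS' [FORCE]. ROWS is JSON, a list of rows, each a list of 3 entries, a list of its own where there are three numbers: the finger opening in mm, from 0 to 87, then the shift along the tool's x, y, z in mm, then the turn, a rotation vector about the tool's x, y, z in degrees. In form: [[grip, [dx, dy, dz], [wx, wy, wz]], ...]. A call has 1 to 12 rows; each row shifts and turns the pose as measured when the row begins, along the tool's axes as they then stand; what a row does not reach is not made up. A row lasts 1/8 s, in which the tool goes at most 62.5 mm and 10.7 degrees, less where a joint would pass 70% of its speed; a pose out of reach is approached as far as the arm can. A call with a gripper value outside its range is refused whole. The fingers move at their own pace and stop on an object; FORCE is the grip in N (left out, the last holds). Time passes only in rows, so rows that do not move let the fingers close. It gives the time, the measured TCP pose, the force and the opening at its end, in the units of the state.
- get_obs(): the state, without advancing time (a new reading comes with each control period).
- imaging.camera(name): name is "side" or "top" or "wrist"; returns the picture (400x640x3 uint8, red, green, blue); there is no depth.
- imaging.camera_params(name): a dict with "camera_matrix" (3x3 intrinsics, pixels), "xyz" and "rotation" of the camera in the world. Camera axes: x right, y down, z forward; pixel columns grow to the right and rows downward; lengths in m; the calibration is good to about 2 mm. A picture is of the moment at which its call begins: read the wrist's pose just before it. camera_params takes no time and is no camera call; for the wrist camera it gives the pose at the moment of the call.
- robot.hand_in(): hands the job in, once; it reports no verdict.
Trained networks look in the newest picture that a camera, given by its name, has taken for a name from the list of things; names that differ only in an ending like _2 or _b are one class to them, and where a whole thing is asked for, a point or a joint stands for the part that bears it (a point fixed in the world has none). Each returns a list of dicts, best first, with "confidence" (0 to 1); they miss things now and then, are a little off and sometimes report something else, mostly with a low value. They report only what shows in the picture. A call takes as long as a camera call. They do not tell look-alikes from the thing itself.
- imaging.cut_out(camera, target): "pixels" (400x640 bool, what is visible of it) and "box" ([centre column, centre row, width, height] in pixels, round what is visible of it).
- imaging.tip_of(camera, target): "pixel" ([column, row] in pixels: a listed point, or the origin of a listed thing).
The state is a dict: "time": time; "q": joint angles; "joint_velocities": joint speeds; "joint_torque": joint torques, N m; "position": TCP position; "tool_rot": TCP orientation; "ft_force": force on the tool from outside, world axes, zero at the start; "moment": the same for the moment, N m; "grip_width": finger opening in m.
Only numpy, scipy, OpenCV 4.12 (cv2) and the standard library are available. Lean on these libraries where they do the work, as an engineer would, in place of code of your own. Each camera call takes 0.05 s, during which the arm holds its last target. There are 200 camera calls.

## Working session

There is one attempt and no reset: what is moved stays moved. The work goes in short steps, Python scripts to look and compute and a shell command to move; the robot and the scene stay as the last step left them, time stands still between calls to the robot, and variables do not carry over. Pictures are saved under pics/ and viewed, about 12 in all and at most 16, crops included, and the job is handed in when it is done.

```bash
ls; mkdir -p pics; cat > h.py <<'E'
import numpy as np, cv2
from scipy.spatial.transform import Rotation as R
from rig import get_obs, imaging, robot
def save(n,img,s=1):
    cv2.imwrite('pics/'+n+'.png',cv2.resize(img,None,fx=s,fy=s)[:,:,::-1])
def rot(r):
    r=np.array(r); return r if r.shape==(3,3) else R.from_quat(r).as_matrix()
def ray(p,px,z):
    K=np.array(p['camera_matrix']);d=rot(p['rotation'])@np.linalg.inv(K)@np.array([px[0],px[1],1.]);o=np.array(p['xyz'])
    return o+d*(z-o[2])/d[2]
def proj(p,X):
    c=rot(p['rotation']).T@(np.array(X)-np.array(p['xyz']));u=np.array(p['camera_matrix'])@c;return u[:2]/u[2]
E
python3 - <<'E'
from h import *
for c in ['top','side']:
    im=imaging.camera(c); save(c+'0',im); p=imaging.camera_params(c); print(c,p)
    Z=dict(blue_center=.031,red_center=.031,chamber_center=.011,anchor_center=.006,stage=0,plate_a=0,bottle=0,jar=0,screwdriver=0)
    for n,z in Z.items():
        for d in imaging.tip_of(c,n)[:3]: print(n,np.round(d['pixel'],1),round(d['confidence'],2),np.round(ray(p,d['pixel'],z),3))
o=get_obs();print(o)
E
```

```text
pics
top {'camera_matrix': array([[514.6586354 ,   0.        , 325.40989582],
       [  0.        , 514.6586354 , 197.88122764],
       [  0.        ,   0.        ,   1.        ]]), 'xyz': array([ 0.45432946, -0.0141981 ,  1.54209086]), 'rotation': array([-0.69889275,  0.71447325, -0.02337069,  0.02303714])}
blue_center [419.  230.6] 0.73 [ 0.452 -0.288  0.031]
red_center [355.  231.7] 0.64 [ 0.452 -0.1    0.031]
chamber_center [285.6 233.3] 0.49 [0.452 0.104 0.011]
anchor_center [232.9 239.4] 0.61 [0.438 0.262 0.006]
anchor_center [227.1 208.6] 0.6 [0.53  0.278 0.006]
anchor_center [239.4 266.8] 0.49 [0.356 0.243 0.006]
stage [321.6 180. ] 0.76 [ 0.61  -0.006  0.   ]
stage [416.5 232.3] 0.38 [ 0.447 -0.286  0.   ]
plate_a [374.4 179.7] 0.85 [ 0.607 -0.165  0.   ]
plate_a [267.  173.6] 0.71 [0.633 0.158 0.   ]
plate_a [355.7 230.3] 0.33 [ 0.457 -0.104  0.   ]
jar [301.  134.5] 0.71 [0.75  0.054 0.   ]
jar [458.3 185.4] 0.44 [ 0.584 -0.416  0.   ]
jar [264.2 177.2] 0.21 [0.622 0.167 0.   ]
screwdriver [458.4 184.6] 0.68 [ 0.587 -0.417  0.   ]
side {'camera_matrix': array([[470.6758428
[... 987 characters left out ...]
9 122.4] 0.65 [ 0.579 -0.422  0.   ]
{'time': 1.0, 'q': array([ 9.99493556e-01,  5.27488477e-01,  1.43269038e+00, -1.73063345e-05,
        1.18140436e+00, -1.78493344e-01]), 'joint_velocities': array([-0.00044018,  0.00025733, -0.00120541, -0.00166039, -0.00022989,
       -0.00106389]), 'joint_torque': array([ 4.25142762e-04, -4.40031374e+01, -1.76986545e+01,  6.32489822e-02,
        5.05744165e-02, -1.43694729e-05]), 'position': array([0.23920396, 0.57739305, 0.22255856]), 'tool_rot': array([ 0.13798671,  0.69350627, -0.13798464,  0.69351925]), 'ft_force': array([ 0.20729639, -1.20107293, -0.51362996]), 'moment': array([0.03011065, 0.02575673, 0.03932797]), 'grip_width': 0.0870998209537364}
```

```bash
python3 - <<'E'
from h import *
im=cv2.imread('pics/top0.png')
cv2.imwrite('pics/top0c.png',cv2.resize(im[100:300,190:490],(798,532),interpolation=cv2.INTER_CUBIC))
E
```

```text
(no output)
```

View pics/top0c.png

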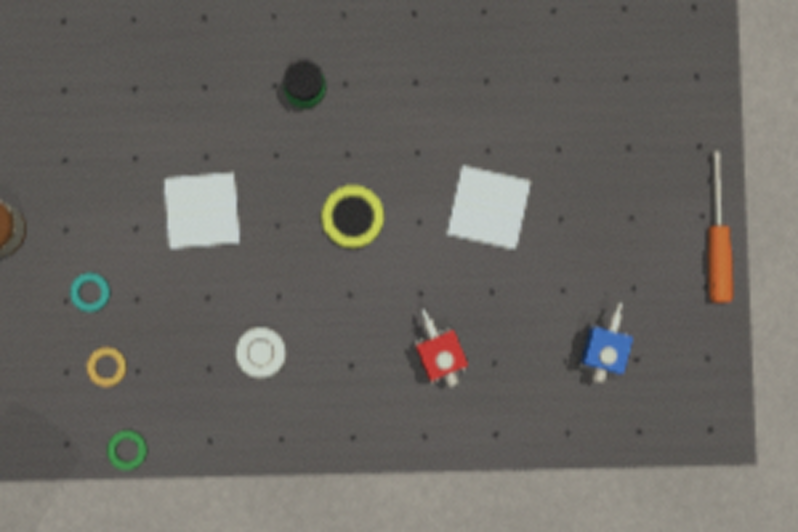

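View pics/side0.png

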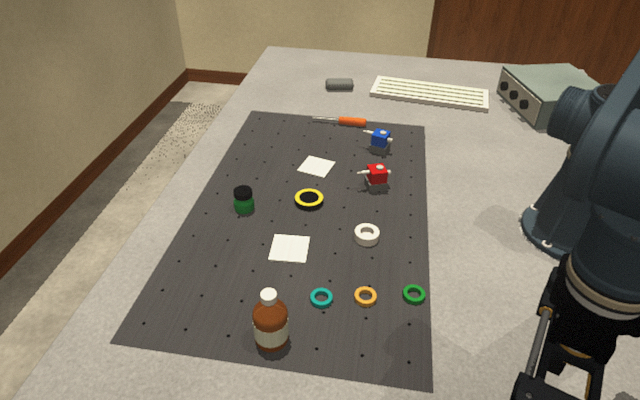

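The side view and crop agree. There are three rings: teal at top px (223,210), brass/orange at (230,238) and green at (238,269). The brass one in the middle is the one meant, because the other two are the excluded colours. Blue is at crop (608,350) and red at (442,355), with both arms pointing up (+x). Next I'll get centroids by colour.

```bash
cat >> h.py <<'E'
def go(x,y,z,yaw):
    """shift in present tool axes (mm) and turn about tool x (deg) to tool-down pose, tool y at world yaw (deg)"""
    o=get_obs();Rt=rot(o['tool_rot']);d=Rt.T@(np.array([x,y,z])-o['position'])*1000
    best=None
    for k in (0,180):
        a=np.radians(yaw+k);ty=np.array([np.cos(a),np.sin(a),0]);tx=np.array([0,0,-1.]);T=np.c_[tx,ty,np.cross(tx,ty)]
        r=np.degrees(R.from_matrix(Rt.T@T).as_rotvec())
        print('shift',np.round(d,1),'turn',np.round(r,1),'| after-turn shift',np.round(T.T@(np.array([x,y,z])-o['position'])*1000,1))
    print('t',round(o['time'],2),'q6',np.round(o['q'][5],2),'pos',np.round(o['position'],4),'ty',np.round(Rt[:,1],3),'tz',np.round(Rt[:,2],3),'w',round(o['grip_width'],4))
E
cat > seg.py <<'E'
from h import *
def comps(im,p,lo,hi,z,amin=15):
    hsv=cv2.cvtColor(im,cv2.COLOR_RGB2HSV);m=cv2.inRange(hsv,np.array(lo),np.array(hi));m[:, 620:]=0
    n,l,s,c=cv2.connectedComponentsWithStats(m)
    return [(np.round(c[i],1),s[i,4],np.round(ray(p,c[i],z),4),np.argwhere(l==i)[:,::-1]) for i in range(1,n) if s[i,4]>=amin]
E
python3 - <<'E'
from seg import *
im=cv2.imread('pics/top0.png')[:,:,::-1].copy(); p=imaging.camera_params('top'); im[300:]=0; im[:100]=0; im[:,:190]=0; im[:,490:]=0
for n,lo,hi,z in [('yellow',(25,120,100),(35,255,255),.016),('white',(0,0,170),(179,40,255),.006),('brass',(12,80,100),(24,255,255),.012),('red',(0,150,80),(8,255,255),.062),('blue',(105,120,80),(125,255,255),.062)]:
    for c,a,w,pix in comps(im,p,lo,hi,z):
        print(n,c,a,w, cv2.minAreaRect(pix.astype(np.float32)))
go(.452,.103,.12,90)
print(imaging.camera_params('wrist'))
E
```

```text
yellow [322.1 181.1] 244 [ 0.6048 -0.0072  0.016 ] ((322.0, 181.0), (22.0, 22.0), 90.0)
white [373.4 177.5] 675 [ 0.6135 -0.1613  0.006 ] ((373.39410400390625, 177.47647094726562), (26.140121459960938, 25.706260681152344), 12.528807640075684)
white [265.4 178.5] 675 [0.6173 0.1626 0.006 ] ((265.3689880371094, 178.42759704589844), (25.827144622802734, 26.242372512817383), 85.2363510131836)
white [460. 176.] 15 [ 0.6121 -0.4211  0.006 ] ((460.0, 176.0), (14.0, 0.0), -90.0)
white [421.1 220.2] 16 [ 0.4822 -0.3     0.006 ] ((421.300048828125, 220.10000610351562), (1.8973664045333862, 8.221921920776367), 18.434947967529297)
white [351.4 222.5] 16 [ 0.48  -0.092  0.006] ((351.45001220703125, 222.35000610351562), (7.273237705230713, 1.8973664045333862), 71.56504821777344)
white [287.5 232. ] 241 [0.4559 0.099  0.006 ] ((287.5, 231.5), (17.0, 17.0), 90.0)
white [418.4 233.2] 26 [ 0.444  -0.2906  0.006 ] ((418.5000305175781, 233.0), (4.949747085571289, 4.949747085571289), 45.0)
white [356.8 235. ] 23 [ 0.4425 -0.1071  0.006 ] ((357.0, 235.0), (4.0, 4.0), 90.0)
brass [190.8 182.7] 35 [0.6093 0
[... 458 characters left out ...]
794  0.062 ] ((418.160400390625, 231.18870544433594), (15.796462059020996, 14.56021785736084), 15.945395469665527)
shift [ 102.6 -356.8  378.2] turn [-22.5   0.   -0. ] | after-turn shift [ 102.6 -474.4  212.8]
shift [ 102.6 -356.8  378.2] turn [157.5  -0.   -0. ] | after-turn shift [ 102.6  474.4 -212.8]
t 1.0 q6 -0.18 pos [0.2392 0.5774 0.2226] ty [0.383 0.924 0.   ] tz [ 0.924 -0.383  0.   ] w 0.0871
{'camera_matrix': array([[324.14181068,   0.        , 321.72462395],
       [  0.        , 324.14181068, 203.17856409],
       [  0.        ,   0.        ,   1.        ]]), 'xyz': array([0.17106282, 0.60581542, 0.38391747]), 'rotation': array([0.8234465 , 0.55065471, 0.07624318, 0.11358798])}
```

```bash
python3 -m inch '[[87,[0,0,0],[-7.5,0,0]],[87,[0,0,0],[-7.5,0,0]],[87,[0,0,0],[-7.5,0,0]]]'; python3 -m inch '[[87,[6,-48,21],[0,0,0]],[87,[6,-48,21],[0,0,0]],[87,[6,-48,21],[0,0,0]],[87,[6,-48,21],[0,0,0]],[87,[6,-48,21],[0,0,0]],[87,[6,-48,21],[0,0,0]],[87,[6,-48,21],[0,0,0]],[87,[6,-48,21],[0,0,0]],[87,[6,-48,21],[0,0,0]],[87,[6,-48,21],[0,0,0]],[87,[0,0,0],[0,0,0]]]' ; python3 - <<'E'
from h import *
go(.455,.0985,.12,90)
p=imaging.camera_params('wrist');im=imaging.camera('wrist');save('w1',im)
for d in imaging.tip_of('wrist','chamber_center'): print(d, ray(p,d['pixel'],.011))
for d in imaging.cut_out('wrist','chamber_center'): print(d['confidence'],d['box'], ray(p,d['box'][:2],.018))
E
```

```text
time: 1.38
position: [0.2392, 0.5774, 0.2226]
tool_rot: [-0.004, 0.707, 0.004, 0.707]
ft_force: [-0.2, 0.4, -0.6]
grip_width: 0.0873
time: 2.75
position: [0.4689, 0.0894, 0.1626]
tool_rot: [-0.003, 0.702, 0.008, 0.712]
ft_force: [-0.5, 0.9, 0.6]
grip_width: 0.0869
shift [ 42.5   9.  -14.3] turn [ 0.9  0.8 -0.4] | after-turn shift [ 42.6   9.1 -13.9]
shift [ 42.5   9.  -14.3] turn [-179.1    0.6    1.3] | after-turn shift [42.6 -9.1 13.9]
t 2.75 q6 -1.65 pos [0.4689 0.0894 0.1626] ty [-0.016  1.     0.007] tz [1.    0.016 0.015] w 0.0869
0.67 [332.8, 175.7, 58.5, 60.5] [0.45586275 0.10100667 0.018     ]
```

View pics/w1.png

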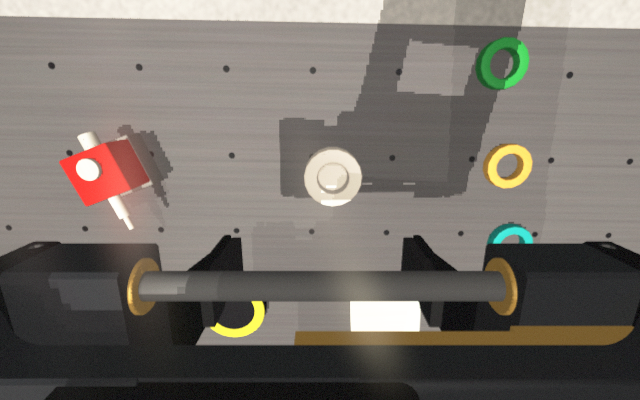

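The wrist view shows the chamber at (333,177) and the brass ring at (508,166), between the green ring above and the teal one below. Chamber estimates are within 2.5 mm of each other, so I'm descending on it.

```bash
python3 -m inch '[[87,[40,10,-14],[0.9,0.8,-0.4]],[87,[40,0,0],[0,0,0]],[87,[38,0,0],[0,0,0]],[87,[30,0,0],[0,0,0]],[87,[0,0,0],[0,0,0]]]'; python3 - <<'E'
from h import *
go(.456,.100,.005,90)
E
```

```text
time: 3.52
position: [0.451, 0.111, 0.0135]
tool_rot: [-0.006, 0.706, 0.007, 0.708]
ft_force: [-0.1, -0.6, -0.1]
grip_width: 0.0869
shift [  8.5 -11.1   4.8] turn [ 1.   0.2 -0.1] | after-turn shift [  8.5 -11.    5. ]
shift [  8.5 -11.1   4.8] turn [-1.79e+02  1.00e-01  3.00e-01] | after-turn shift [ 8.5 11.  -5. ]
t 3.52 q6 -1.59 pos [0.451  0.111  0.0135] ty [-0.018  1.     0.001] tz [1.    0.018 0.003] w 0.0869
```

```bash
python3 -m inch '[[87,[4,-11,5],[1,0,0]],[87,[0,0,0],[0,0,0]]]'; python3 - <<'E'
from h import *
go(.456,.100,.005,90)
E
```

```text
time: 3.78
position: [0.4574, 0.1009, 0.0112]
tool_rot: [-0.001, 0.705, 0.001, 0.709]
ft_force: [0.5, -0.2, -1.2]
grip_width: 0.0871
shift [ 6.2 -0.9 -1.4] turn [ 0.2  0.4 -0.1] | after-turn shift [ 6.2 -0.9 -1.4]
shift [ 6.2 -0.9 -1.4] turn [-1.798e+02  1.000e-01  6.000e-01] | after-turn shift [6.2 0.9 1.4]
t 3.77 q6 -1.6 pos [0.4574 0.1009 0.0112] ty [-0.003  1.     0.001] tz [1.    0.003 0.007] w 0.0871
```

```bash
python3 -m inch '[[87,[6,-1,-1],[0,0,0]],[87,[0,0,0],[0,0,0]],[50,[0,0,0],[0,0,0]],[50,[0,0,0],[0,0,0]],[50,[0,0,0],[0,0,0]],[50,[0,0,0],[0,0,0]],[50,[0,0,0],[0,0,0]]]' 15;  python3 -m inch '[[50,[-25,0,0],[0,0,0]],[50,[-35,0,0],[0,0,0]],[50,[-20,0,0],[0,0,0]],[50,[0,0,0],[0,0,0]]]'; python3 - <<'E'
from h import *
go(.605,-.007,.09,90)
p=imaging.camera_params('wrist');im=imaging.camera('wrist');save('w2',im)
for c,z in [('chamber_center',.1),('stage',.008),('anchor_center',.01)]:
  for d in imaging.cut_out('wrist',c): print(c,d['confidence'],d['box'], ray(p,d['box'][:2],z))
E
```

```text
time: 4.65
position: [0.4577, 0.0996, 0.0071]
tool_rot: [-0.0, 0.703, 0.001, 0.711]
ft_force: [0.7, 0.8, 0.9]
grip_width: 0.0566
time: 5.15
position: [0.4559, 0.0995, 0.088]
tool_rot: [-0.0, 0.704, 0.001, 0.71]
ft_force: [-0.6, -0.8, -1.6]
grip_width: 0.0562
shift [  -0.9 -106.7  148.9] turn [ 0.1  0.4 -0.1] | after-turn shift [  -2.  -106.5  149.1]
shift [  -0.9 -106.7  148.9] turn [-1.799e+02  1.000e-01  7.000e-01] | after-turn shift [  -2.   106.5 -149.1]
t 5.15 q6 -1.6 pos [0.4559 0.0995 0.088 ] ty [-0.002  1.     0.001] tz [1.    0.002 0.008] w 0.0562
chamber_center 0.81 [320.5, 258.0, 111.3, 117.0] [0.45269895 0.09896016 0.1       ]
anchor_center 0.84 [541.9, 65.5, 73.1, 69.1] [0.3517469  0.25002548 0.01      ]
anchor_center 0.67 [546.8, 198.6, 66.9, 58.8] [0.44607725 0.27191736 0.01      ]
```

View pics/w2.png

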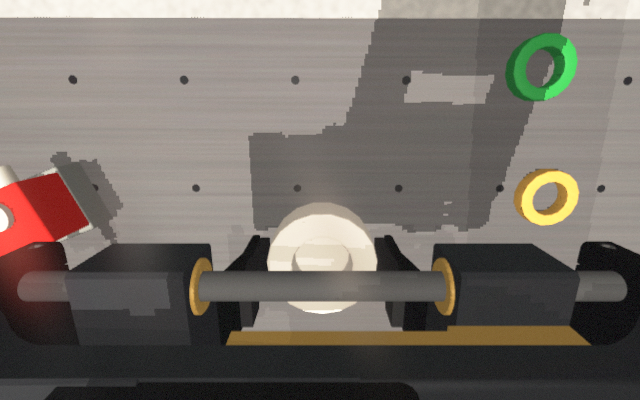

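Chamber is held, centred at px (320,258). I'll pass beyond the stage to look back at it with the wrist camera.

```bash
python3 - <<'E'
from h import *
p=imaging.camera_params('wrist')
print(ray(p,(320,203),.0825)[:2]+[.028,0], ray(p,(320,313),.1045)[:2]-[.028,0])
E
python3 -m inch '[[50,[-18,-17,37],[0,0,0]],[50,[-18,-17,37],[0,0,0]],[50,[-18,-17,37],[0,0,0]],[50,[-18,-17,37],[0,0,0]],[50,[-18,-17,37],[0,0,0]],[50,[-18,-17,37],[0,0,0]],[50,[0,0,0],[0,0,0]],[50,[0,0,0],[0,0,0]]]'
cat > look.py <<'E'
import sys
from h import *
def look(name,things,view=False):
    p=imaging.camera_params('wrist');im=imaging.camera('wrist');save(name,im)
    for c,z in things:
        for d in imaging.cut_out('wrist',c)[:3]: print(c,round(d['confidence'],2),np.round(d['box'],1), np.round(ray(p,d['box'][:2],z),4))
        for d in imaging.tip_of('wrist',c)[:2]: print('  tip',round(d['confidence'],2),np.round(d['pixel'],1))
    return im,p
E
python3 - <<'E'
from look import *
from seg import comps
go(.605,-.007,.09,90)
im,p=look('w3',[('stage',.008),('plate_a',.006)])
for n,lo,hi,z in [('yellow',(25,120,100),(35,255,255),.016),('white',(0,0,170),(179,40,255),.006)]:
    for c,a,w,pix in comps(im,p,lo,hi,z,300): print(n,c,a,w,pix.min(0),pix.max(0))
E
```

```text
[0.45494789 0.0985967 ] [0.45065568 0.09872342]
time: 6.35
position: [0.675, -0.0047, 0.1805]
tool_rot: [0.001, 0.716, 0.002, 0.698]
ft_force: [0.5, -0.1, -0.8]
grip_width: 0.0559
shift [ 92.2  -2.6 -67.7] turn [ 0.1 -1.5 -0.3] | after-turn shift [ 90.5  -2.3 -70. ]
shift [ 92.2  -2.6 -67.7] turn [-179.9    0.4   -2.3] | after-turn shift [90.5  2.3 70. ]
t 6.35 q6 -1.75 pos [ 0.675  -0.0047  0.1805] ty [-0.002  1.     0.005] tz [ 1.     0.002 -0.026] w 0.0559
stage 0.71 [321.7 123.9  74.2  76.6] [ 0.6085 -0.0038  0.008 ]
  tip 0.73 [318.5 122.7]
plate_a 0.69 [485.6 134.7  85.7  81.9] [0.6188 0.1639 0.006 ]
  tip 0.96 [172.1 132.1]
yellow [319.2 104.3] 1192 [ 0.59   -0.0064  0.016 ] [286  86] [355 128]
white [169.4 129.2] 6344 [ 0.6141 -0.1581  0.006 ] [127  81] [214 177]
white [487.  134.1] 5901 [0.6182 0.1653 0.006 ] [448  92] [528 174]
```

View pics/w3.png

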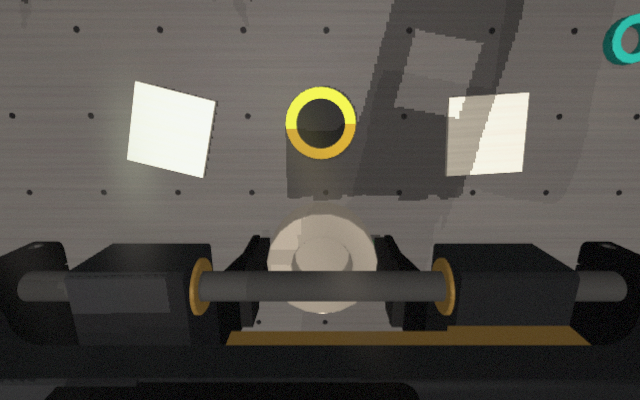

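Stage yellow circle is centred at (320.5,122.5), with plates at (169,129) and (487,134). Top and wrist agree within 2–3 mm.

```bash
python3 -m inch '[[50,[20,0,-33],[0,-1.5,0]],[50,[20,0,-33],[0,0,0]],[50,[40,0,0],[0,0,0]],[50,[40,0,0],[0,0,0]],[50,[0,0,0],[0,0,0]],[50,[0,0,0],[0,0,0]]]'; python3 - <<'E'
from h import *
go(.6085,-.005,.024,90)
E
```

```text
time: 7.35
position: [0.608, -0.0023, 0.0634]
tool_rot: [-0.001, 0.704, 0.003, 0.711]
ft_force: [0.4, -0.1, -1.5]
grip_width: 0.0565
shift [39.4 -2.8  0.1] turn [ 0.3  0.6 -0.2] | after-turn shift [39.4 -2.7  0.5]
shift [39.4 -2.8  0.1] turn [-179.7    0.3    0.9] | after-turn shift [39.4  2.7 -0.5]
t 7.35 q6 -1.77 pos [ 0.608  -0.0023  0.0634] ty [-0.005  1.     0.003] tz [1.    0.005 0.01 ] w 0.0565
```

```bash
python3 -m inch '[[50,[20,-3,0],[0,0.6,0]],[50,[12,0,0],[0,0,0]],[50,[3,0,0],[0,0,0]],[50,[0,0,0],[0,0,0]],[50,[0,0,0],[0,0,0]]]'; python3 - <<'E'
from h import *
go(.6085,-.005,.0232,90)
E
```

```text
time: 7.98
position: [0.6112, -0.0059, 0.0295]
tool_rot: [-0.001, 0.705, 0.003, 0.709]
ft_force: [-0.7, 0.3, -1.1]
grip_width: 0.0566
shift [ 6.3  0.9 -2.7] turn [ 0.3  0.3 -0.1] | after-turn shift [ 6.3  0.9 -2.7]
shift [ 6.3  0.9 -2.7] turn [-179.7    0.2    0.5] | after-turn shift [ 6.3 -0.9  2.7]
t 7.97 q6 -1.77 pos [ 0.6112 -0.0059  0.0295] ty [-0.006  1.     0.002] tz [1.    0.006 0.005] w 0.0566
```

```bash
python3 -m inch '[[50,[4,1,-3],[0,0.3,0]],[50,[2.5,0,0],[0,0,0]],[50,[0,0,0],[0,0,0]],[50,[0,0,0],[0,0,0]]]'; python3 - <<'E'
from h import *
go(.6085,-.005,.0232,90)
E
```

```text
time: 8.48
position: [0.6084, -0.0048, 0.0233]
tool_rot: [-0.001, 0.707, 0.003, 0.707]
ft_force: [0.3, -0.5, -1.3]
grip_width: 0.0562
shift [ 0.1 -0.2  0.1] turn [ 0.3  0.  -0.1] | after-turn shift [ 0.1 -0.2  0.1]
shift [ 0.1 -0.2  0.1] turn [-1.797e+02  2.000e-01  1.000e-01] | after-turn shift [ 0.1  0.2 -0.1]
t 8.47 q6 -1.77 pos [ 0.6084 -0.0048  0.0233] ty [-0.006  1.     0.002] tz [1.    0.006 0.001] w 0.0562
```

```bash
python3 -m inch '[[87,[0.5,0,0],[0,0,0]],[87,[0,0,0],[0,0,0]],[87,[0,0,0],[0,0,0]],[87,[-30,0,0],[0,0,0]],[87,[-40,0,0],[0,0,0]],[87,[-30,30,-15],[0,0,0]],[87,[0,40,-25],[0,0,0]],[87,[0,45,-25],[0,0,0]],[87,[0,45,-25],[0,0,0]],[87,[0,45,-25],[0,0,0]],[87,[0,45,-25],[0,0,0]],[87,[0,0,0],[0,0,0]]]'; python3 - <<'E'
from look import *
from seg import comps
go(.445,.271,.006,90)
im,p=look('w4',[('anchor_center',.006)])
for c,a,w,pix in comps(im,p,(12,80,100),(24,255,255),.012,200): print('brass',c,a,w,pix.min(0),pix.max(0))
im=imaging.camera('top');save('t4',im[140:270,190:390],4);p=imaging.camera_params('top')
for n,lo,hi,z in [('yellow',(20,100,60),(38,255,255),.016),('white',(0,0,140),(179,45,255),.038)]:
    for c,a,w,pix in comps(im[:300],p,lo,hi,z,60): print(n,c,a,w,pix.min(0),pix.max(0))
E
```

```text
time: 9.98
position: [0.4668, 0.2503, 0.1279]
tool_rot: [0.0, 0.704, 0.002, 0.711]
ft_force: [0.7, 0.6, -0.2]
grip_width: 0.0868
shift [121.7  20.5 -23. ] turn [ 0.1  0.6 -0.1] | after-turn shift [121.9  20.7 -21.8]
shift [121.7  20.5 -23. ] turn [-179.9    0.2    0.9] | after-turn shift [121.9 -20.7  21.8]
t 9.97 q6 -1.29 pos [0.4668 0.2503 0.1279] ty [-0.002  1.     0.002] tz [1.    0.002 0.01 ] w 0.0868
anchor_center 0.93 [322.9  57.5  53.5  58.1] [0.3522 0.2514 0.006 ]
anchor_center 0.89 [348.3 172.2  52.   49.7] [0.4455 0.2742 0.006 ]
anchor_center 0.61 [364.6 254.1  50.   40.2] [0.5245 0.2918 0.006 ]
  tip 0.8 [346.  172.2]
  tip 0.68 [362.7 256.4]
brass [347.6 172.8] 1440 [0.4448 0.2731 0.012 ] [323 148] [372 198]
brass [139.  286.4] 900 [0.5557 0.0759 0.012 ] [127 258] [158 314]
brass [504.7 286.6] 882 [0.5556 0.4273 0.012 ] [485 258] [517 314]
brass [467.5 336.5] 5018 [0.6125 0.3988 0.012 ] [294 326] [619 344]
yellow [322.6 183.7] 133 [ 0.5972 -0.0085  0.016 ] [311 170] [333 192]
white [303.9 136.9] 120294 [0.7349 0.0434 0.038 ] [0 0] [619 299]
white [373.4 177.6] 725 [ 0.6097 -0.1581  0.038 ] [358 162] [388 193]
white [265.4 178.8] 724 [0.6133 0.1589 0.038 ] [252 165] [279 193]
white [321.8 180.1] 265 [ 0.6056 -0.0066  0.038 ] [313 171] [331 189]
white [178.6 182.4] 81 [0.6083 0.4137 0.038 ] [174 178] [183 187]
```

View pics/t4.png

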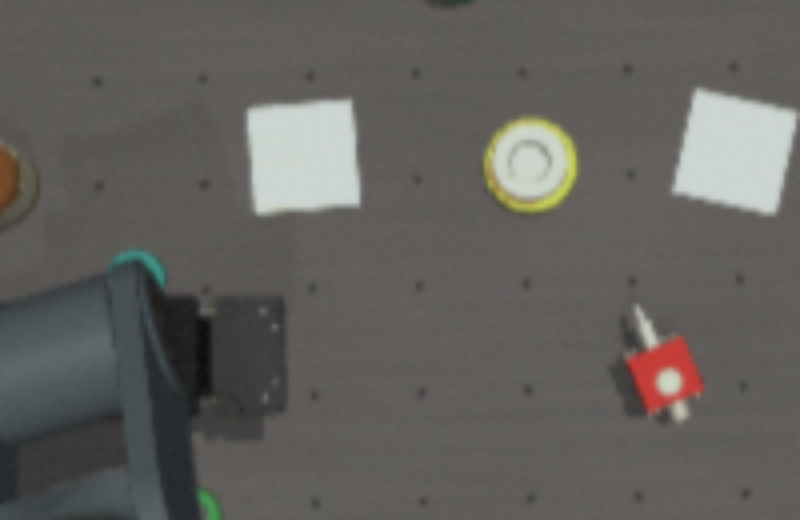

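View pics/w4.png

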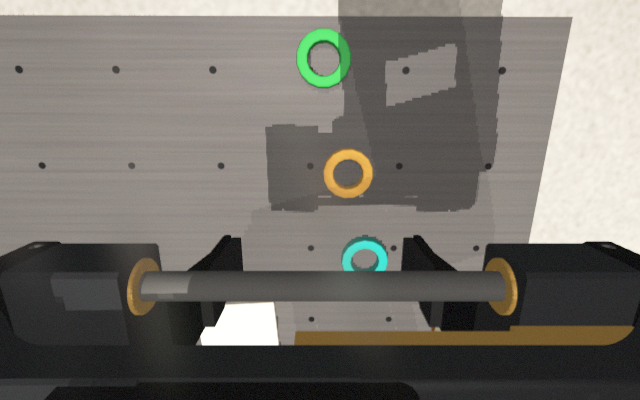

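Chamber is centred on the stage, with offset ≤1 mm in the top view. In the wrist view the brass ring is at (348,173), between green (323,58) and teal (365,256), which confirms the target. I'm going down on it.

```bash
python3 -m inch '[[75,[20,11,-11],[0,0.6,0]],[75,[30,11,-11],[0,0,0]],[75,[40,0,0],[0,0,0]],[75,[15,0,0],[0,0,0]],[75,[0,0,0],[0,0,0]],[75,[0,0,0],[0,0,0]]]'; python3 - <<'E'
from h import *
go(.445,.2725,.005,90)
E
```

```text
time: 10.92
position: [0.4581, 0.2642, 0.0222]
tool_rot: [0.008, 0.703, -0.005, 0.711]
ft_force: [0.6, -0.3, -0.2]
grip_width: 0.0747
shift [ 17.1   7.9 -13.5] turn [-1.   0.6 -0.2] | after-turn shift [ 17.2   8.3 -13.1]
shift [ 17.1   7.9 -13.5] turn [179.   -0.4  -0.9] | after-turn shift [17.2 -8.3 13.1]
t 10.93 q6 -1.24 pos [0.4581 0.2642 0.0222] ty [0.018 1.    0.004] tz [ 1.    -0.018  0.011] w 0.0747
```

```bash
python3 -m inch '[[75,[2,8,-13],[-1,0.6,0]],[75,[0,0,0],[0,0,0]],[75,[8,0,0],[0,0,0]],[75,[0,0,0],[0,0,0]]]'; python3 - <<'E'
from h import *
go(.445,.2725,.005,90)
E
```

```text
time: 11.42
position: [0.4459, 0.2739, 0.0143]
tool_rot: [0.002, 0.706, 0.003, 0.709]
ft_force: [0.2, 0.4, 0.3]
grip_width: 0.075
shift [ 9.3 -1.4 -0.9] turn [ 0.1  0.2 -0.3] | after-turn shift [ 9.3 -1.4 -0.9]
shift [ 9.3 -1.4 -0.9] turn [-179.9    0.5    0.4] | after-turn shift [9.3 1.4 0.9]
t 11.43 q6 -1.24 pos [0.4459 0.2739 0.0143] ty [-0.002  1.     0.006] tz [1.    0.002 0.004] w 0.075
```

```bash
python3 -m inch '[[75,[9,-1,-1],[0,0,0]],[75,[1,0,0],[0,0,0]],[75,[0,0,0],[0,0,0]],[38,[0,0,0],[0,0,0]],[38,[0,0,0],[0,0,0]],[38,[0,0,0],[0,0,0]],[38,[0,0,0],[0,0,0]],[38,[0,0,0],[0,0,0]],[38,[0,0,0],[0,0,0]]]' 12;  python3 -m inch '[[38,[-25,0,0],[0,0,0]],[38,[-35,0,0],[0,0,0]],[38,[-40,0,0],[0,0,0]],[38,[0,0,0],[0,0,0]],[38,[0,0,0],[0,0,0]]]'; python3 - <<'E'
from look import *
go(.607,-.0055,.12,90)
im,p=look('w5',[('anchor_center',.11)])
E
```

```text
time: 12.55
position: [0.4452, 0.2728, 0.0034]
tool_rot: [0.002, 0.705, 0.003, 0.709]
ft_force: [-0.4, 1.7, -0.2]
grip_width: 0.0439
time: 13.18
position: [0.4435, 0.2716, 0.1046]
tool_rot: [0.001, 0.707, 0.002, 0.707]
ft_force: [0.1, -1.2, -1.2]
grip_width: 0.0433
shift [ -16.6 -277.2  163.2] turn [ 0.1  0.1 -0.3] | after-turn shift [ -15.4 -277.1  163.5]
shift [ -16.6 -277.2  163.2] turn [-1.799e+02  4.000e-01  1.000e-01] | after-turn shift [ -15.4  277.1 -163.5]
t 13.18 q6 -1.24 pos [0.4435 0.2716 0.1046] ty [-0.001  1.     0.005] tz [1.    0.001 0.001] w 0.0433
anchor_center 0.98 [321.6 244.9  85.7  54.5] [0.4361 0.2716 0.11  ]
anchor_center 0.9 [341.2 311.7  45.8  21.4] [0.4759 0.2825 0.11  ]
anchor_center 0.72 [294.1  85.2  56.9  56.9] [0.3581 0.259  0.11  ]
  tip 0.64 [296.2  88.2]
  tip 0.62 [343.6 293.7]
```

View pics/w5.png

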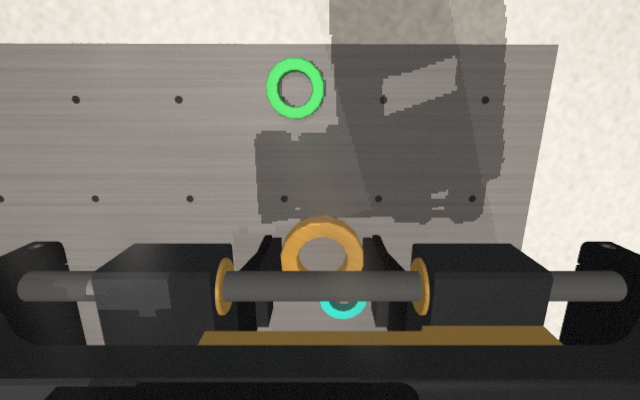

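The brass ring is held level at (322,245) and the teal ring is untouched.

```bash
python3 - <<'E'
from h import *
p=imaging.camera_params('wrist');print(ray(p,(322,216),.102)+[.022,0,0], ray(p,(322,216),.112)+[.022,0,0])
E
python3 -m inch '[[38,[-3,-46,27],[0,0,0]],[38,[-3,-46,27],[0,0,0]],[38,[-3,-46,27],[0,0,0]],[38,[-3,-46,27],[0,0,0]],[38,[-3,-45,27],[0,0,0]],[38,[-3,-40,25],[0,0,0]],[38,[0,0,0],[0,0,0]],[38,[0,0,0],[0,0,0]]]'; python3 - <<'E'
from h import *
go(.607,-.0055,.05,90)
E
```

```text
[0.44469174 0.271831   0.102     ] [0.44144427 0.27176482 0.112     ]
time: 14.32
position: [0.6038, -0.0047, 0.1092]
tool_rot: [0.001, 0.713, 0.003, 0.701]
ft_force: [-0.1, -0.1, -0.3]
grip_width: 0.0436
shift [59.1 -1.2  4.2] turn [ 0.2 -1.  -0.3] | after-turn shift [59.2 -0.8  3.2]
shift [59.1 -1.2  4.2] turn [-179.8    0.5   -1.6] | after-turn shift [59.2  0.8 -3.2]
t 14.32 q6 -1.77 pos [ 0.6038 -0.0047  0.1092] ty [-0.003  1.     0.006] tz [ 1.     0.003 -0.018] w 0.0436
```

```bash
python3 -m inch '[[38,[25,-1,3],[0,-1,0]],[38,[25,0,0],[0,0,0]],[38,[5,0,0],[0,0,0]],[38,[0,0,0],[0,0,0]],[38,[0,0,0],[0,0,0]]]'; python3 - <<'E'
from h import *
go(.6065,-.0055,.042,90)
E
```

```text
time: 14.95
position: [0.6027, 0.0003, 0.0521]
tool_rot: [-0.001, 0.709, 0.006, 0.705]
ft_force: [-0.0, -0.1, -0.5]
grip_width: 0.0435
shift [10.1 -5.9  3.8] turn [ 0.5 -0.3 -0.4] | after-turn shift [10.1 -5.8  3.8]
shift [10.1 -5.9  3.8] turn [-179.5    0.7   -0.5] | after-turn shift [10.1  5.8 -3.8]
t 14.95 q6 -1.77 pos [6.027e-01 3.000e-04 5.210e-02] ty [-0.009  1.     0.007] tz [ 1.     0.01  -0.005] w 0.0435
```

```bash
python3 -m inch '[[38,[0,-6,4],[0.5,0,-0.4]],[38,[3,0,0],[0,0,0]],[38,[0,0,0],[0,0,0]],[38,[0,0,0],[0,0,0]]]'; python3 - <<'E'
from h import *
go(.6065,-.0055,.042,90)
E
```

```text
time: 15.45
position: [0.6086, -0.0064, 0.051]
tool_rot: [-0.0, 0.708, -0.0, 0.707]
ft_force: [0.4, -0.6, -0.9]
grip_width: 0.0439
shift [ 9.   0.9 -2.1] turn [ 0.  -0.1  0.1] | after-turn shift [ 9.   0.9 -2.1]
shift [ 9.   0.9 -2.1] turn [-1.8e+02 -1.0e-01 -1.0e-01] | after-turn shift [ 9.  -0.9  2.1]
t 15.45 q6 -1.76 pos [ 0.6086 -0.0064  0.051 ] ty [-0.     1.    -0.001] tz [ 1.     0.    -0.001] w 0.0439
```

```bash
python3 -m inch '[[38,[4,1,-2],[0,0,0]],[38,[3,0,0],[0,0,0]],[38,[0,0,0],[0,0,0]],[38,[0,0,0],[0,0,0]]]'; python3 - <<'E'
from h import *
go(.6065,-.0055,.042,90)
E
```

```text
time: 15.95
position: [0.606, -0.0053, 0.0432]
tool_rot: [-0.0, 0.708, -0.0, 0.706]
ft_force: [0.5, -0.4, -0.5]
grip_width: 0.0436
shift [ 1.2 -0.2  0.5] turn [-0.  -0.1  0. ] | after-turn shift [ 1.2 -0.2  0.5]
shift [ 1.2 -0.2  0.5] turn [1.8e+02 1.0e-01 2.0e-01] | after-turn shift [ 1.2  0.2 -0.5]
t 15.95 q6 -1.76 pos [ 0.606  -0.0053  0.0432] ty [ 0.     1.    -0.001] tz [ 1.    -0.    -0.002] w 0.0436
```

```bash
python3 -m inch '[[38,[1.3,0,0],[0,0,0]],[38,[0.5,0,0],[0,0,0]],[87,[0,0,0],[0,0,0]],[87,[0,0,0],[0,0,0]],[87,[0,0,0],[0,0,0]],[87,[-20,0,0],[0,0,0]],[87,[-40,0,0],[0,0,0]],[87,[-40,0,0],[0,0,0]],[87,[0,0,0],[0,0,0]]]';  python3 -m inch '[[87,[0,-46,-24],[0,0,0]],[87,[0,-46,-24],[0,0,0]],[87,[0,-46,-24],[0,0,0]],[87,[0,-46,-24],[0,0,0]],[87,[0,-46,-24],[0,0,0]],[87,[0,-46,-24],[0,0,0]],[87,[0,0,0],[7.5,0,0]],[87,[0,0,0],[7.5,0,0]],[87,[0,0,0],[0,0,0]]]'; python3 - <<'E'
from look import *
from seg import comps
go(.451,-.279,.12,75)
im,p=look('w6',[('blue_center',.031)])
for n,lo,hi,z in [('blue',(105,100,40),(125,255,255),.062),('light',(0,0,130),(179,60,255),.05)]:
    for c,a,w,pix in comps(im,p,lo,hi,z,100): print(n,c,a,w,pix.min(0),pix.max(0))
im=imaging.camera('top');p=imaging.camera_params('top');save('t6',im[140:270,190:490],2.6)
for n,lo,hi,z in [('brass',(12,80,60),(24,255,255),.05),('white',(0,0,140),(179,45,255),.038)]:
    for c,a,w,pix in comps(im[:300],p,lo,hi,z,40): print(n,c,a,w,pix.min(0),pix.max(0))
E
```

```text
time: 17.08
position: [0.6066, -0.0053, 0.1438]
tool_rot: [-0.0, 0.708, -0.0, 0.706]
ft_force: [-0.1, 0.0, -0.4]
grip_width: 0.0866
time: 18.2
position: [0.4547, -0.2877, 0.1357]
tool_rot: [0.096, 0.705, -0.093, 0.697]
ft_force: [0.3, -0.5, -0.1]
grip_width: 0.0874
shift [15.8  7.4 -5.7] turn [-0.4 -0.7 -0.2] | after-turn shift [15.7  7.5 -5.9]
shift [15.8  7.4 -5.7] turn [179.6  -0.3   1.1] | after-turn shift [15.7 -7.5  5.9]
t 18.2 q6 -2.07 pos [ 0.4547 -0.2877  0.1357] ty [0.265 0.964 0.004] tz [ 0.964 -0.265 -0.012] w 0.0874
blue_center 0.85 [330.3 209.8  57.8 108.3] [ 0.4624 -0.2815  0.031 ]
  tip 0.92 [333.1 195.1]
blue [330.6 202.7] 2733 [ 0.4482 -0.2784  0.062 ] [302 172] [360 231]
light [262.4 131.3] 111940 [ 0.3845 -0.3138  0.05  ] [0 0] [619 270]
light [448.5  55.9] 6237 [ 0.3697 -0.1709  0.05  ] [394   0] [505 108]
light [510.9 125.1] 133 [ 0.4291 -0.1339  0.05  ] [500 116] [522 135]
light [566.9 134.8] 544 [ 0.4474 -0.094   0.05  ] [553 123] [580 147]
light [330.4 167.6] 408 [ 0.4243 -0.2718  0.05  ] [306 158] [355 176]
light [330.9 199.3] 448 [ 0.4487 -0.2779  0.05  ] [
[... 277 characters left out ...]
 ] [315 173] [329 187]
brass [185.9 184.9] 255 [0.5991 0.3892 0.05  ] [174 174] [194 194]
brass [461.1 196.7] 78 [ 0.5472 -0.4102  0.05  ] [459 184] [463 209]
white [300.9 128. ] 123441 [0.7616 0.0519 0.038 ] [0 0] [619 299]
white [459.5 169.3] 51 [ 0.6287 -0.412   0.038 ] [459 157] [460 183]
white [373.4 177.6] 729 [ 0.6098 -0.1581  0.038 ] [358 162] [389 193]
white [265.4 178.8] 731 [0.6132 0.1589 0.038 ] [252 165] [279 193]
white [321.4 180.7] 64 [ 0.6041 -0.0053  0.038 ] [313 172] [331 189]
white [322.  180.4] 44 [ 0.6049 -0.007   0.038 ] [319 177] [325 184]
white [178.6 182.4] 81 [0.6083 0.4137 0.038 ] [174 178] [183 187]
white [308.7 280.7] 47 [0.3139 0.0376 0.038 ] [302 279] [315 284]
```

View pics/w6.png

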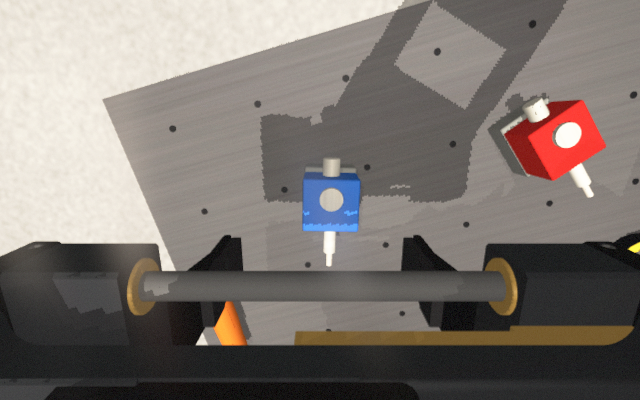

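View pics/t6.png

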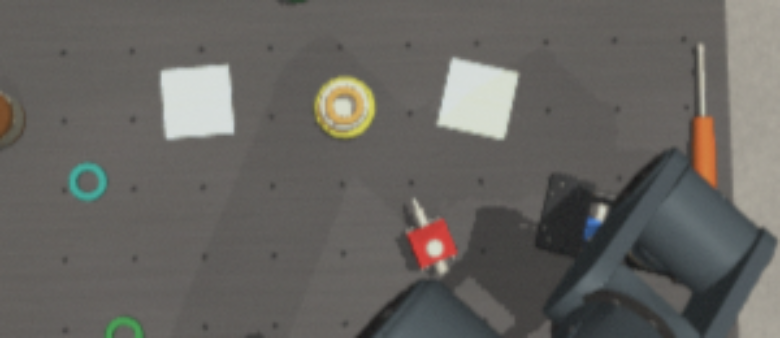

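Ring lies centred on the chamber (top view px (322,180), ~1.5 mm off). In the wrist view blue shows its dial at (331,199), arm tip at (330,262) and knob at (332,166). They line up with the column, so the yaw matches the tool. Red is to the right at (567,135).

```bash
python3 -m inch '[[87,[10,7,-7],[0,-0.7,0]],[87,[0,0,0],[0,0,0]],[87,[25,0,0],[0,0,0]],[87,[25,0,0],[0,0,0]],[87,[0,0,0],[0,0,0]],[87,[0,0,0],[0,0,0]]]'; python3 - <<'E'
from h import *
go(.450,-.279,.016,75)
E
```

```text
time: 19.15
position: [0.4548, -0.2807, 0.0778]
tool_rot: [0.091, 0.698, -0.093, 0.704]
ft_force: [-0.0, -0.4, -0.7]
grip_width: 0.0872
shift [61.8  0.5 -5.7] turn [0.1 0.5 0.1] | after-turn shift [61.8  0.4 -5.1]
shift [61.8  0.5 -5.7] turn [-1.799e+02 -1.000e-01  8.000e-01] | after-turn shift [61.8 -0.4  5.1]
t 19.15 q6 -2.08 pos [ 0.4548 -0.2807  0.0778] ty [ 0.257  0.966 -0.001] tz [ 0.966 -0.257  0.009] w 0.0872
```

```bash
python3 -m inch '[[87,[20,0,-5],[0,0.5,0]],[87,[20,0,0],[0,0,0]],[87,[14,0,0],[0,0,0]],[87,[0,0,0],[0,0,0]],[87,[0,0,0],[0,0,0]]]'; python3 - <<'E'
from h import *
go(.450,-.279,.016,75)
E
```

```text
time: 19.77
position: [0.4542, -0.2831, 0.0276]
tool_rot: [0.088, 0.698, -0.094, 0.704]
ft_force: [-0.3, -0.2, -0.6]
grip_width: 0.0869
shift [11.5  3.  -5.2] turn [0.2 0.6 0.4] | after-turn shift [11.6  2.9 -5.1]
shift [11.5  3.  -5.2] turn [-179.8   -0.6    0.9] | after-turn shift [11.6 -2.9  5.1]
t 19.77 q6 -2.08 pos [ 0.4542 -0.2831  0.0276] ty [ 0.256  0.967 -0.007] tz [ 0.967 -0.256  0.01 ] w 0.0869
```

```bash
python3 -m inch '[[87,[5,3,-5],[0,0.6,0.4]],[87,[6,0,0],[0,0,0]],[87,[0,0,0],[0,0,0]],[38,[0,0,0],[0,0,0]],[38,[0,0,0],[0,0,0]],[38,[0,0,0],[0,0,0]],[38,[0,0,0],[0,0,0]],[38,[0,0,0],[0,0,0]],[38,[0,0,0],[0,0,0]]]' 30; python3 - <<'E'
from h import *
go(.450,-.279,.016,75)
E
```

```text
time: 20.9
position: [0.4506, -0.2793, 0.0172]
tool_rot: [0.091, 0.701, -0.091, 0.702]
ft_force: [0.7, -0.1, 0.7]
grip_width: 0.0441
shift [ 1.2  0.2 -0.7] turn [0.2 0.1 0.1] | after-turn shift [ 1.2  0.2 -0.7]
shift [ 1.2  0.2 -0.7] turn [-1.798e+02 -1.000e-01  1.000e-01] | after-turn shift [ 1.2 -0.2  0.7]
t 20.9 q6 -2.08 pos [ 0.4506 -0.2793  0.0172] ty [ 0.255  0.967 -0.001] tz [ 0.967 -0.255  0.001] w 0.0441
```

```bash
python3 -m inch '[[38,[-20,0,0],[0,0,0]],[38,[-40,0,0],[0,0,0]],[38,[-45,0,0],[0,0,0]],[38,[-40,0,0],[0,0,0]],[38,[0,0,0],[0,0,0]],[38,[0,0,0],[0,0,0]]]'; python3 - <<'E'
from look import *
from seg import comps
go(.618,.164,.165,-4)
im,p=look('w7',[('blue_center',.18)])
o=get_obs();Rt=rot(o['tool_rot'])
# pixel rows on the tool mid-plane: predicted pixels of dial centre and arm tip for offsets along tool z
for dz in (-5,0,5):
    for nm,bx,bz in [('dial',0,66),('tip',53,50),('topfar',25,62),('topnear',-25,62)]:
        X=o['position']+Rt@(np.array([17.2-bz,0,bx+dz])/1000);print(dz,nm,np.round(proj(p,X),1))
E
```

```text
time: 21.65
position: [0.4478, -0.2768, 0.1624]
tool_rot: [0.093, 0.704, -0.09, 0.699]
ft_force: [-0.3, -0.1, -3.2]
grip_width: 0.0437
shift [ -1.2 469.7  51.8] turn [79.2 -0.5  0.1] | after-turn shift [  -2.6  139.  -451.6]
shift [ -1.2 469.7  51.8] turn [-1.008e+02 -1.000e-01 -5.000e-01] | after-turn shift [  -2.6 -139.   451.6]
t 21.65 q6 -2.08 pos [ 0.4478 -0.2768  0.1624] ty [0.256 0.967 0.004] tz [ 0.967 -0.256 -0.007] w 0.0437
blue_center 0.84 [322.5 266.4 106.8 134.3] [ 0.4469 -0.276   0.18  ]
  tip 0.59 [324.  265.2]
-5 dial [320.8 294.1]
-5 tip [320.9 373. ]
-5 topfar [320.8 341. ]
-5 topnear [320.8 230.8]
0 dial [320.8 305.2]
0 tip [320.9 381.4]
0 topfar [320.8 350.8]
0 topnear [320.8 242.9]
5 dial [320.8 316.2]
5 tip [320.9 389.6]
5 topfar [320.8 360.5]
5 topnear [320.8 254.7]
```

View pics/w7.png

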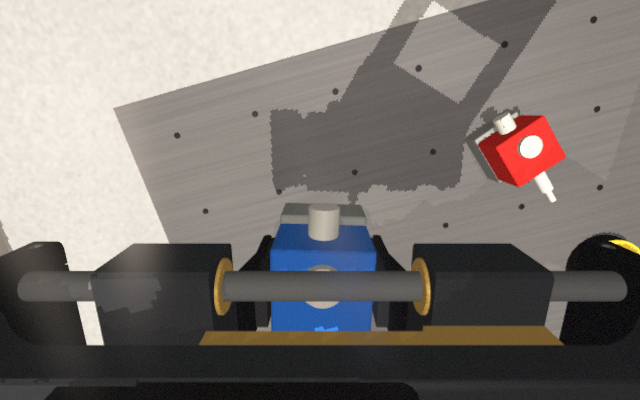

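Blue is held, knob at (323,222), dial behind the rod. I'll read the edge profile numerically to get its offset along the tool z.

```bash
python3 - <<'E'
import cv2
im=cv2.imread('pics/w7.png')
for c in (290,322,355): print(c,[(r,*map(int,im[r,c-2:c+3].mean(0))) for r in range(200,336,3)])
E
```

```text
290 [(200, 136, 142, 148), (203, 85, 90, 92), (206, 79, 85, 86), (209, 80, 84, 85), (212, 80, 85, 85), (215, 107, 115, 117), (218, 124, 132, 136), (221, 123, 132, 135), (224, 119, 65, 35), (227, 117, 65, 33), (230, 117, 65, 32), (233, 118, 66, 34), (236, 117, 67, 32), (239, 119, 66, 32), (242, 117, 66, 32), (245, 118, 66, 31), (248, 120, 67, 31), (251, 175, 96, 44), (254, 168, 92, 41), (257, 168, 93, 43), (260, 170, 94, 42), (263, 170, 94, 42), (266, 169, 93, 40), (269, 169, 93, 42), (272, 59, 62, 64), (275, 69, 73, 75), (278, 80, 83, 86), (281, 85, 88, 89), (284, 89, 91, 94), (287, 91, 96, 98), (290, 95, 98, 102), (293, 93, 96, 100), (296, 90, 94, 96), (299, 83, 85, 88), (302, 168, 93, 41), (305, 167, 92, 40), (308, 167, 91, 38), (311, 167, 92, 40), (314, 167, 92, 41), (317, 166, 91, 39), (320, 167, 93, 41), (323, 168, 92, 41), (326, 166, 89, 39), (329, 167, 91, 41), (332, 49, 97, 125), (335, 47, 97, 125)]
322 [(200, 134, 138, 143), (203, 114, 123, 128), (206, 113, 121, 126), (209, 116, 123, 129), (212, 172, 188, 195), (215, 167, 182, 191), (218, 167, 183, 191), (221, 167, 183, 191)
[... 1000 characters left out ...]
4, 50), (233, 117, 72, 50), (236, 116, 73, 49), (239, 117, 74, 52), (242, 119, 76, 55), (245, 118, 76, 54), (248, 118, 75, 53), (251, 137, 84, 55), (254, 158, 96, 60), (257, 163, 99, 63), (260, 163, 99, 63), (263, 161, 97, 61), (266, 163, 98, 62), (269, 170, 101, 61), (272, 79, 72, 71), (275, 88, 81, 80), (278, 90, 84, 85), (281, 94, 88, 88), (284, 99, 93, 94), (287, 99, 95, 95), (290, 100, 96, 98), (293, 100, 96, 96), (296, 97, 93, 93), (299, 92, 87, 88), (302, 160, 93, 54), (305, 161, 93, 53), (308, 159, 93, 52), (311, 158, 90, 51), (314, 159, 91, 51), (317, 160, 91, 51), (320, 160, 91, 50), (323, 160, 90, 48), (326, 160, 90, 46), (329, 161, 91, 47), (332, 57, 90, 114), (335, 56, 91, 115)]
```

```bash
python3 - <<'E'
from h import *
o=get_obs();Rt=rot(o['tool_rot']);p=imaging.camera_params('wrist')
for nm,b,z in [('footbot',-25,0),('footbot23',-23,0),('top23',-23,62)]: print(nm,proj(p,o['position']+Rt@(np.array([17.2-z,0,b])/1000)),)
E
python3 -m inch '[[38,[0,47,5],[0,0,0]],[38,[0,47,5],[0,0,0]],[38,[0,47,5],[0,0,0]],[38,[0,47,5],[0,0,0]],[38,[0,47,5],[0,0,0]],[38,[0,47,5],[0,0,0]],[38,[0,47,5],[0,0,0]],[38,[0,47,5],[0,0,0]],[38,[0,47,5],[0,0,0]],[38,[0,47,5],[0,0,0]],[38,[0,0,0],[0,0,0]]]'
python3 -m inch '[[38,[0,0,0],[10,0,0]],[38,[0,0,0],[10,0,0]],[38,[0,0,0],[10,0,0]],[38,[0,0,0],[10,0,0]],[38,[0,0,0],[10,0,0]],[38,[0,0,0],[10,0,0]],[38,[0,0,0],[10,0,0]],[38,[0,0,0],[9,0,0]],[38,[0,0,0],[0,0,0]]]';python3 - <<'E'
from h import *
go(.618,.164,.06,-4)
E
```

```text
footbot [321.28504172 200.68627046]
footbot23 [321.28302058 204.05491135]
top23 [321.15667417 247.7168972 ]
time: 23.18
position: [0.6168, 0.1774, 0.145]
tool_rot: [0.095, 0.713, -0.091, 0.689]
ft_force: [-0.8, -0.1, -2.4]
grip_width: 0.0441
time: 24.3
position: [0.6054, 0.1679, 0.1292]
tool_rot: [-0.512, -0.485, 0.546, -0.453]
ft_force: [0.6, -0.1, -3.4]
grip_width: 0.0439
shift [68.2 17.5  2.1] turn [-2.9  0.2  3.8] | after-turn shift [69.2 12.9  3. ]
shift [68.2 17.5  2.1] turn [177.    5.8  -0.3] | after-turn shift [ 69.2 -12.9  -3. ]
t 24.3 q6 0.2 pos [0.6054 0.1679 0.1292] ty [ 0.991 -0.12  -0.066] tz [-0.12  -0.993  0.005] w 0.0439
```

```bash
python3 -m inch '[[38,[0,0,0],[-2.9,0.2,3.8]],[38,[0,0,0],[0,0,0]],[38,[20,13,3],[0,0,0]],[38,[20,0,0],[0,0,0]],[38,[0,0,0],[0,0,0]],[38,[0,0,0],[0,0,0]]]';python3 - <<'E'
from h import *
go(.618,.165,.0232,-4)
E
```

```text
time: 25.05
position: [0.6184, 0.1611, 0.0863]
tool_rot: [-0.514, -0.485, 0.517, -0.483]
ft_force: [-0.1, -0.5, -2.3]
grip_width: 0.0441
shift [63.1 -0.4 -3.9] turn [0.4 0.1 0.2] | after-turn shift [63.1 -0.7 -3.9]
shift [63.1 -0.4 -3.9] turn [-1.796e+02 -4.000e-01  1.000e-01] | after-turn shift [63.1  0.7  3.9]
t 25.05 q6 0.14 pos [0.6184 0.1611 0.0863] ty [ 0.998 -0.063 -0.004] tz [-0.063 -0.998  0.001] w 0.0441
```

```bash
python3 -m inch '[[38,[20,0,-4],[0,0,0]],[38,[20,0,0],[0,0,0]],[38,[14,0,0],[0,0,0]],[38,[0,0,0],[0,0,0]],[38,[0,0,0],[0,0,0]]]';python3 - <<'E'
from h import *
go(.618,.165,.0232,-4)
E
```

```text
time: 25.68
position: [0.6197, 0.1662, 0.0305]
tool_rot: [-0.515, -0.484, 0.516, -0.484]
ft_force: [0.6, -0.5, -3.1]
grip_width: 0.0439
shift [ 7.3 -1.6  1.3] turn [0.4 0.  0.1] | after-turn shift [ 7.3 -1.6  1.3]
shift [ 7.3 -1.6  1.3] turn [-1.796e+02 -1.000e-01  0.000e+00] | after-turn shift [ 7.3  1.6 -1.3]
t 25.68 q6 0.15 pos [0.6197 0.1662 0.0305] ty [ 0.998 -0.062 -0.001] tz [-0.062 -0.998  0.001] w 0.0439
```

```bash
python3 -m inch '[[38,[4,-1.5,1.3],[0.4,0,0]],[38,[2,0,0],[0,0,0]],[38,[0,0,0],[0,0,0]],[38,[0,0,0],[0,0,0]]]';python3 - <<'E'
from h import *
go(.618,.165,.0232,-4)
E
```

```text
time: 26.18
position: [0.6191, 0.165, 0.0258]
tool_rot: [0.517, 0.482, -0.517, 0.483]
ft_force: [1.3, 0.6, -2.8]
grip_width: 0.0441
shift [ 2.6 -1.1  0. ] turn [ 0.   0.  -0.1] | after-turn shift [ 2.6 -1.1  0. ]
shift [ 2.6 -1.1  0. ] turn [-1.8e+02  1.0e-01  0.0e+00] | after-turn shift [ 2.6  1.1 -0. ]
t 26.18 q6 0.16 pos [0.6191 0.165  0.0258] ty [ 0.998 -0.07   0.002] tz [-0.07  -0.998  0.   ] w 0.0441
```

```bash
python3 -m inch '[[38,[1.5,-1,0],[0,0,0]],[38,[1.3,0,0],[0,0,0]],[38,[0,0,0],[0,0,0]],[38,[0.5,0,0],[0,0,0]],[38,[0,0,0],[0,0,0]]]';python3 -m inch '[[87,[0,0,0],[0,0,0]],[87,[0,0,0],[0,0,0]],[87,[0,0,0],[0,0,0]],[87,[-20,0,0],[0,0,0]],[87,[-40,0,0],[0,0,0]],[87,[-45,0,0],[0,0,0]],[87,[-30,0,0],[0,0,0]],[87,[0,0,0],[0,0,0]]]'; python3 - <<'E'
from h import *
go(.452,-.1,.135,-68)
E
```

```text
time: 26.8
position: [0.6182, 0.1651, 0.0233]
tool_rot: [0.518, 0.482, -0.517, 0.483]
ft_force: [-0.1, -1.1, -2.4]
grip_width: 0.044
time: 27.8
position: [0.6202, 0.1653, 0.1682]
tool_rot: [0.52, 0.48, -0.514, 0.485]
ft_force: [-0.7, -0.3, -0.1]
grip_width: 0.0869
shift [  31.4 -149.6  276.4] turn [64.  -0.4 -0.5] | after-turn shift [ 33.2 183.  255.3]
shift [  31.4 -149.6  276.4] turn [-116.     0.5   -0.4] | after-turn shift [  33.2 -183.  -255.3]
t 27.8 q6 0.16 pos [0.6202 0.1653 0.1682] ty [ 0.998 -0.07   0.01 ] tz [-0.07  -0.998 -0.001] w 0.0869
```

```bash
python3 -m inch '[[87,[0,-24.5,46],[0,0,0]],[87,[0,-24.5,46],[0,0,0]],[87,[0,-24.5,46],[0,0,0]],[87,[5,-24.5,46],[0,0,0]],[87,[5,-24.5,46],[0,0,0]],[87,[5,-24.5,46],[0,0,0]],[87,[0,0,0],[0,0,0]]]'; python3 -m inch '[[87,[0,0,0],[10.6,0,0]],[87,[0,0,0],[10.6,0,0]],[87,[0,0,0],[10.6,0,0]],[87,[0,0,0],[10.6,0,0]],[87,[0,0,0],[10.6,0,0]],[87,[0,0,0],[10.6,0,0]],[87,[0,0,0],[0,0,0]],[87,[0,0,0],[0,0,0]]]'; python3 - <<'E'
from look import *
from seg import comps
go(.45,-.0996,.12,-68)
im,p=look('w8',[('red_center',.031)])
for c,a,w,pix in comps(im,p,(0,130,60),(8,255,255),.062,200): print('red',c,a,w,pix.min(0),pix.max(0),cv2.minAreaRect(pix.astype(np.float32)))
im=imaging.camera('top');p=imaging.camera_params('top');save('t8',im[140:270,190:390],4)
for n,lo,hi,z in [('brass',(12,80,60),(24,255,255),.05),('blue',(105,100,40),(125,255,255),.062)]:
    for c,a,w,pix in comps(im[:300],p,lo,hi,z,40): print(n,c,a,w,pix.min(0),pix.max(0),cv2.minAreaRect(pix.astype(np.float32)))
E
```

```text
time: 28.68
position: [0.4488, -0.1058, 0.1492]
tool_rot: [0.52, 0.481, -0.513, 0.485]
ft_force: [-0.2, -0.6, 0.3]
grip_width: 0.0871
time: 29.68
position: [0.4499, -0.0993, 0.1477]
tool_rot: [0.697, 0.137, -0.691, 0.134]
ft_force: [-0.6, -0.7, -1.2]
grip_width: 0.0872
shift [27.7  0.4  0.3] turn [ 0.1 -0.6  0.1] | after-turn shift [27.7  0.3  0.1]
shift [27.7  0.4  0.3] turn [-179.9   -0.2   -0.9] | after-turn shift [27.7 -0.3 -0.1]
t 29.68 q6 0.71 pos [ 0.4499 -0.0993  0.1477] ty [ 0.376 -0.926 -0.003] tz [-0.926 -0.376 -0.01 ] w 0.0872
red_center 0.97 [320.6 192.6  56.8 104.1] [ 0.4561 -0.0954  0.031 ]
  tip 0.63 [321.6 198.3]
red [321.9 202.2] 2484 [ 0.4562 -0.0968  0.062 ] [295 176] [349 231] ((322.0, 203.5), (55.0, 54.0), 90.0)
brass [185.8 184.9] 253 [0.5992 0.3893 0.05  ] [174 174] [194 194] ((184.0, 184.0), (20.0, 20.0), 90.0)
brass [322.2 180.4] 112 [ 0.6037 -0.0078  0.05  ] [315 174] [329 187] ((322.0, 180.5), (13.0, 14.0), 90.0)
brass [461.1 198.1] 87 [ 0.5431 -0.41    0.05  ] [459 184] [463 212] ((461.1905517578125, 197.9542236328125), (28.056180953979492, 3.305248498916626), 87.79740142822266)
blue [264.1 177.6] 178 [0.6141 0.1598 0.062 ] [256 170] [271 185] ((263.46533203125, 177.34654235839844), (14.527543067932129, 15.124565124511719), 5.7105937004089355)
```

View pics/w8.png

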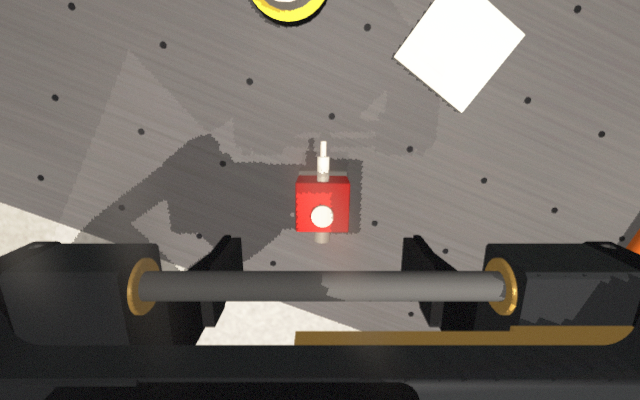

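View pics/t8.png

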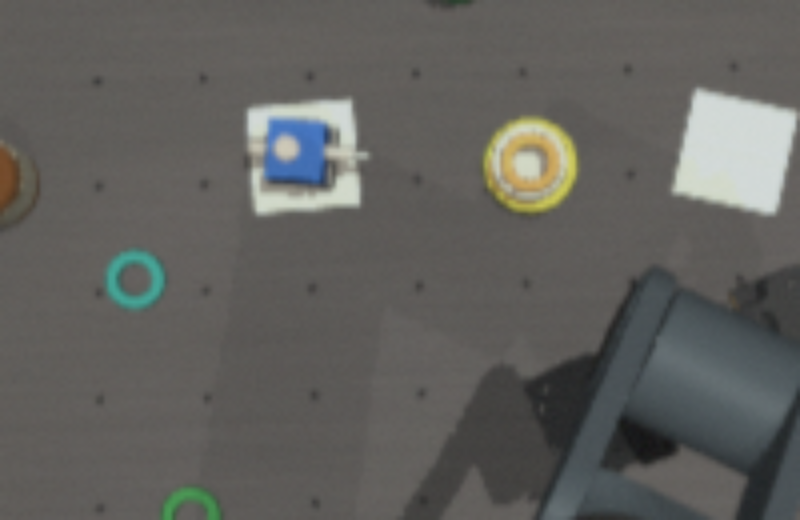

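Blue stands centred on the left plate and its arm at crop (367,155) points at the stage. In the wrist view red is aligned with the tool: dial (322,217), arm tip (323,142), knob (321,238). Descending on it.

```bash
python3 -m inch '[[87,[25,0,-1],[0,-0.6,0]],[87,[30,0,0],[0,0,0]],[87,[30,0,0],[0,0,0]],[87,[0,0,0],[0,0,0]],[87,[0,0,0],[0,0,0]]]'; python3 - <<'E'
from h import *
go(.4515,-.0988,.017,-68)
E
```

```text
time: 30.5
position: [0.4532, -0.1005, 0.0623]
tool_rot: [0.695, 0.135, -0.693, 0.136]
ft_force: [-0.3, 0.4, -0.0]
grip_width: 0.087
shift [45.3 -2.3  1.1] turn [ 0.1 -0.2 -0.1] | after-turn shift [45.3 -2.3  1. ]
shift [45.3 -2.3  1.1] turn [-1.799e+02  1.000e-01 -2.000e-01] | after-turn shift [45.3  2.3 -1. ]
t 30.5 q6 0.72 pos [ 0.4532 -0.1005  0.0623] ty [ 0.376 -0.926  0.002] tz [-0.926 -0.376 -0.003] w 0.087
```

```bash
python3 -m inch '[[87,[20,-2,1],[0,0,0]],[87,[16,0,0],[0,0,0]],[87,[0,0,0],[0,0,0]],[87,[0,0,0],[0,0,0]]]'; python3 - <<'E'
from h import *
go(.4515,-.0988,.017,-68)
E
```

```text
time: 31.0
position: [0.4554, -0.1009, 0.0305]
tool_rot: [0.698, 0.133, -0.69, 0.139]
ft_force: [-0.6, 0.2, 0.0]
grip_width: 0.0869
shift [13.4 -3.5  3. ] turn [ 0.2 -0.6 -0.6] | after-turn shift [13.5 -3.4  2.9]
shift [13.4 -3.5  3. ] turn [-179.8    0.9   -0.9] | after-turn shift [13.5  3.4 -2.9]
t 31.0 q6 0.72 pos [ 0.4554 -0.1009  0.0305] ty [ 0.377 -0.926  0.01 ] tz [-0.926 -0.377 -0.01 ] w 0.0869
```

```bash
python3 -m inch '[[87,[6,-3.5,3],[0,-0.6,-0.6]],[87,[6,0,0],[0,0,0]],[87,[1.5,0,0],[0,0,0]],[87,[0,0,0],[0,0,0]],[38,[0,0,0],[0,0,0]],[38,[0,0,0],[0,0,0]],[38,[0,0,0],[0,0,0]],[38,[0,0,0],[0,0,0]],[38,[0,0,0],[0,0,0]],[38,[0,0,0],[0,0,0]]]' 30; python3 - <<'E'
from h import *
go(.4515,-.0988,.017,-68)
E
python3 -m inch '[[38,[-20,0,0],[0,0,0]],[38,[-40,0,0],[0,0,0]],[38,[-45,0,0],[0,0,0]],[38,[0,0,0],[0,0,0]],[38,[0,0,0],[0,0,0]]]'; python3 - <<'E'
from look import *
im,p=look('w9',[('red_center',.18)])
go(.614,-.161,.13,2.8)
for c in (295,350): print(c,[(r,*map(int,im[r,c-2:c+3].mean(0))) for r in range(190,270,4)])
o=get_obs();Rt=rot(o['tool_rot'])
for nm,b,z in [('footbot',-25,0),('foot bot -30',-30,0),('top23',-23,62),('top28',-28,62)]: print(nm,proj(p,o['position']+Rt@(np.array([17-z,0,b])/1000)))
E
```

```text
time: 32.25
position: [0.452, -0.099, 0.0177]
tool_rot: [0.694, 0.136, -0.694, 0.136]
ft_force: [-1.6, 0.5, -0.9]
grip_width: 0.044
shift [ 0.7 -0.3  0.4] turn [ 0.2 -0.  -0. ] | after-turn shift [ 0.7 -0.3  0.4]
shift [ 0.7 -0.3  0.4] turn [-179.8    0.    -0. ] | after-turn shift [ 0.7  0.3 -0.4]
t 32.25 q6 0.73 pos [ 0.452  -0.099   0.0177] ty [ 0.377 -0.926  0.   ] tz [-0.926 -0.377 -0.001] w 0.044
time: 32.88
position: [0.4493, -0.0978, 0.1221]
tool_rot: [-0.692, -0.137, 0.696, -0.134]
ft_force: [0.4, 0.2, -4.8]
grip_width: 0.0439
red_center 0.72 [319.6 251.3 107.4 159.1] [ 0.4757 -0.0869  0.18  ]
  tip 0.68 [321.6 267.2]
shift [  -9.9  120.4 -128.7] turn [-70.7   0.1   0.5] | after-turn shift [ -8.3 161.3  71. ]
shift [  -9.9  120.4 -128.7] turn [ 1.093e+02  6.000e-01 -1.000e-01] | after-turn shift [  -8.3 -161.3  -71. ]
t 33.02 q6 0.73 pos [ 0.4494 -0.0979  0.1217] ty [ 0.377 -0.926 -0.006] tz [-0.926 -0.377  0.006] w 0.044
295 [(190, 92, 86, 83), (194, 91, 85, 81), (198, 87, 81, 78), (202, 94, 88, 84), (206, 80, 77, 72), (210, 76, 73, 69), (214, 77, 75, 69), (218, 105, 102, 94), (222, 108, 105, 98), (226, 114, 31, 27), (230, 111, 27, 22), (234, 113, 26, 23), (238, 114, 27, 25), (242, 115, 28, 24), (246, 114, 25, 23), (250, 115, 25, 22), (254, 159, 32, 26), (258, 165, 34, 27), (262, 164, 34, 30), (266, 163, 32, 26)]
350 [(190, 88, 83, 79), (194, 89, 83, 79), (198, 89, 84, 81), (202, 91, 85, 82), (206, 83, 79, 72), (210, 85, 79, 74), (214, 85, 80, 74), (218, 107, 101, 93), (222, 112, 106, 98), (226, 115, 58, 53), (230, 117, 53, 47), (234, 118, 55, 50), (238, 120, 56, 50), (242, 120, 56, 51), (246, 121, 57, 52), (250, 122, 58, 52), (254, 157, 60, 53), (258, 217, 68, 59), (262, 232, 68, 59), (266, 232, 67, 59)]
footbot [321.64953625 201.98830379]
foot bot -30 [321.65779589 193.51339749]
top23 [321.61457062 249.41754319]
top28 [321.62635523 237.45088807]
```

View pics/w9.png

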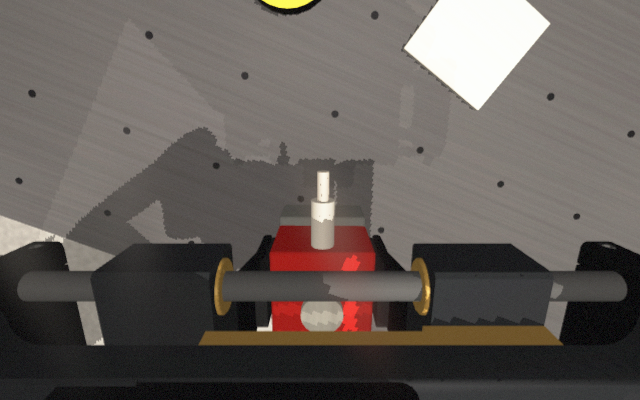

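Red is held with its arm up the image, tip (323,175). Foot edge at row ~204.5 means it sits about 1.5 mm off along the tool z. Carrying it to the right plate.

```bash
python3 -m inch '[[38,[-8,30,-32],[0,0,0]],[38,[-8,30,-32],[0,0,0]],[38,[-8,30,-32],[0,0,0]],[38,[0,30,-32],[0,0,0]],[38,[0,0,0],[0,0,0]]]'
python3 -m inch '[[38,[0,0,0],[-10.1,0,0]],[38,[0,0,0],[-10.1,0,0]],[38,[0,0,0],[-10.1,0,0]],[38,[0,0,0],[-10.1,0,0]],[38,[0,0,0],[-10.1,0,0]],[38,[0,0,0],[-10.1,0,0]],[38,[0,0,0],[-10.1,0,0]],[38,[0,0,0],[0,0,0]],[38,[0,0,0],[0,0,0]]]'; python3 - <<'E'
from h import *
go(.614,-.1585,.07,2.8)
E
```

```text
time: 33.65
position: [0.6116, -0.16, 0.1327]
tool_rot: [-0.686, -0.142, 0.702, -0.129]
ft_force: [-0.9, 0.2, -5.2]
grip_width: 0.0437
time: 34.78
position: [0.5943, -0.1522, 0.1141]
tool_rot: [0.47, 0.545, -0.486, 0.496]
ft_force: [0.1, 1.6, -3.6]
grip_width: 0.0437
shift [42.5 21.8  9.6] turn [ 2.1 -2.   3.7] | after-turn shift [44.1 19.3  7.3]
shift [42.5 21.8  9.6] turn [-177.8   -5.7   -3.2] | after-turn shift [ 44.1 -19.3  -7.3]
t 34.77 q6 -0.52 pos [ 0.5943 -0.1522  0.1141] ty [ 0.994  0.086 -0.064] tz [ 0.084 -0.996 -0.037] w 0.0437
```

```bash
python3 -m inch '[[38,[0,0,0],[2.1,-2,3.7]],[38,[0,0,0],[0,0,0]],[38,[15,19,7],[0,0,0]],[38,[10,0,0],[0,0,0]],[38,[0,0,0],[0,0,0]],[38,[0,0,0],[0,0,0]]]'; python3 - <<'E'
from h import *
go(.614,-.1585,.0237,2.8)
E
```

```text
time: 35.52
position: [0.6121, -0.1578, 0.0872]
tool_rot: [0.489, 0.512, -0.49, 0.509]
ft_force: [-0.7, 0.1, -3.1]
grip_width: 0.0438
shift [63.5  2.2  0.9] turn [-0.3 -0.2  0.3] | after-turn shift [63.5  1.9  0.8]
shift [63.5  2.2  0.9] turn [179.7   0.4   0.3] | after-turn shift [63.5 -1.9 -0.8]
t 35.52 q6 -0.47 pos [ 0.6121 -0.1578  0.0872] ty [ 0.999  0.043 -0.005] tz [ 0.043 -0.999 -0.003] w 0.0438
```

```bash
python3 -m inch '[[38,[20,2,1],[0,0,0]],[38,[20,0,0],[0,0,0]],[38,[12,0,0],[0,0,0]],[38,[0,0,0],[0,0,0]],[38,[0,0,0],[0,0,0]]]'; python3 - <<'E'
from h import *
go(.614,-.1585,.0237,2.8)
E
```

```text
time: 36.15
position: [0.6135, -0.1586, 0.0322]
tool_rot: [0.489, 0.513, -0.49, 0.509]
ft_force: [0.4, -0.1, -4.0]
grip_width: 0.0435
shift [ 8.5  0.5 -0. ] turn [-0.4 -0.2  0.3] | after-turn shift [ 8.5  0.5 -0. ]
shift [ 8.5  0.5 -0. ] turn [179.6   0.4   0.3] | after-turn shift [ 8.5 -0.5  0. ]
t 36.15 q6 -0.47 pos [ 0.6135 -0.1586  0.0322] ty [ 0.999  0.043 -0.005] tz [ 0.043 -0.999 -0.003] w 0.0435
```

```bash
python3 -m inch '[[38,[5,0.5,0],[0.4,0,0.3]],[38,[2.5,0,0],[0,0,0]],[38,[1,0,0],[0,0,0]],[38,[0,0,0],[0,0,0]],[38,[0,0,0],[0,0,0]]]'; python3 - <<'E'
from h import *
go(.614,-.1585,.0237,2.8)
E
```

```text
time: 36.78
position: [0.6152, -0.159, 0.0249]
tool_rot: [0.492, 0.508, -0.49, 0.509]
ft_force: [-0.9, 0.4, -3.6]
grip_width: 0.044
shift [ 1.2 -1.2 -0.6] turn [-0.8 -0.1 -0.2] | after-turn shift [ 1.2 -1.2 -0.6]
shift [ 1.2 -1.2 -0.6] turn [ 1.792e+02 -3.000e-01  1.000e-01] | after-turn shift [1.2 1.2 0.6]
t 36.77 q6 -0.47 pos [ 0.6152 -0.159   0.0249] ty [0.999 0.035 0.004] tz [ 0.035 -0.999 -0.001] w 0.044
```

```bash
python3 -m inch '[[38,[0.8,-1,0],[-0.8,0,0]],[38,[0.8,0,0],[0,0,0]],[38,[0,0,0],[0,0,0]],[87,[0,0,0],[0,0,0]],[87,[0,0,0],[0,0,0]],[87,[0,0,0],[0,0,0]],[87,[-20,0,0],[0,0,0]],[87,[-40,0,0],[0,0,0]],[87,[-45,0,0],[0,0,0]],[87,[-45,0,0],[0,0,0]],[87,[0,0,0],[0,0,0]]]'; python3 -m inch '[[87,[-10,-40,0],[0,0,0]],[87,[-10,-40,0],[0,0,0]],[87,[-10,-40,0],[0,0,0]],[87,[-10,-40,0],[0,0,0]],[87,[-10,-20,0],[0,0,0]],[87,[0,0,0],[0,0,0]],[87,[0,0,0],[0,0,0]]]'; python3 - <<'E'
from look import *
from seg import comps
im=imaging.camera('top');p=imaging.camera_params('top');save('t10',im[110:240,225:425],4)
for n,lo,hi,z in [('brass',(12,80,60),(24,255,255),.05),('blue',(105,100,40),(125,255,255),.068),('red',(0,130,60),(8,255,255),.068)]:
    for c,a,w,pix in comps(im[:300],p,lo,hi,z,60): print(n,c,a,w,pix.min(0),pix.max(0))
im2=imaging.camera('side');save('s10',im2[90:300,200:440],3.3)
# predicted top px for ideal placings
for nm,c,y in [('L',(.618,.164),-93.9),('R',(.614,-.16),92.8)]:
    u=np.array([np.cos(np.radians(y)),np.sin(np.radians(y))])
    for l,d,z in [('tip',.053,.056),('dial',-.0065,.074),('top',0,.068)]: 
        q=np.r_[np.array(c)+u*d,z]; print(nm,l,np.round((proj(p,q)-[225,110])*4,1))
E
```

```text
time: 38.15
position: [0.6162, -0.1605, 0.1859]
tool_rot: [0.49, 0.508, -0.485, 0.516]
ft_force: [0.4, 0.3, -0.2]
grip_width: 0.087
time: 39.02
position: [0.4287, -0.1677, 0.2348]
tool_rot: [0.49, 0.509, -0.485, 0.516]
ft_force: [1.1, -0.3, -0.7]
grip_width: 0.0866
brass [185.8 184.9] 258 [0.5993 0.3895 0.05  ] [174 174] [194 194]
brass [322.1 180.4] 110 [ 0.6037 -0.0076  0.05  ] [315 174] [329 187]
brass [461.1 198.2] 86 [ 0.5427 -0.4101  0.05  ] [460 184] [463 212]
blue [264.1 177.7] 179 [0.6134 0.1591 0.068 ] [256 170] [271 185]
red [374.7 176.5] 171 [ 0.6099 -0.1593  0.068 ] [368 169] [382 184]
L tip [224.6 269.6]
L dial [139.5 263.1]
L top [149.6 264.4]
R tip [525.4 267.1]
R dial [609.7 258.5]
R top [599.8 260.1]
```

View pics/t10.png

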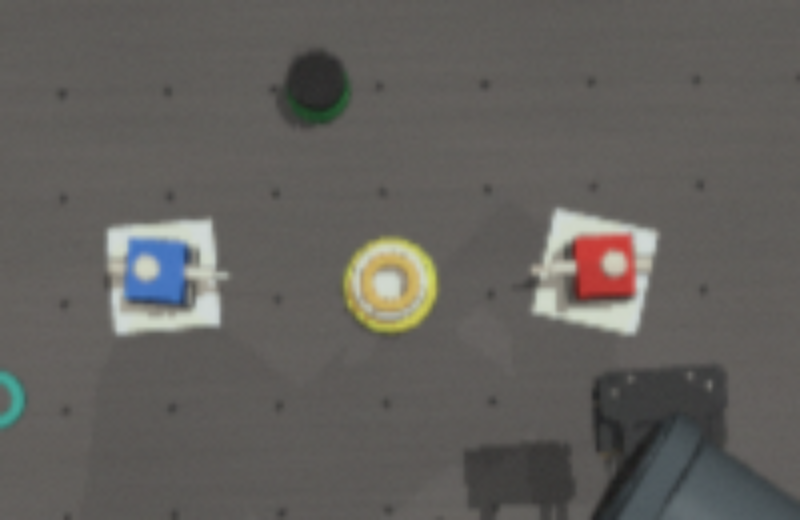

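View pics/s10.png

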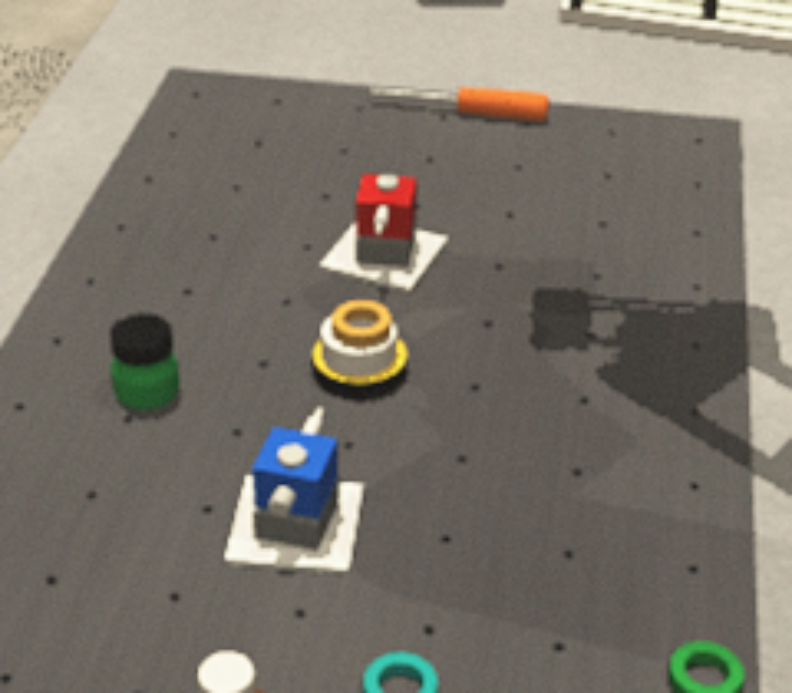

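The top view (ring (388,285), blue (157,270), red (605,267)) and the side view both show the stack centred. The manipulators stand upright on the middles of their plates, arms facing the stage. The bottle, jar and screwdriver look unmoved. Handing in.

```bash
python3 -c "
from rig import robot
print(robot.hand_in())"
```

```text
the job is handed in; nothing more can be done
None
```

The job is done in the order asked and handed in at about 39 s on the robot's clock, well under the 112 s limit:
- **Stage:** the white chamber is on the stage and the brass ring lies flat on the chamber.
- **Manipulators:** blue stands on the left plate and red on the right plate, both upright with their arms towards the stage.

**Last checks:** measured after each piece was set down.
- **Chamber and ring:** in the top view the chamber sat about 1 mm off the stage centre, and the ring 1.5–2 mm off the chamber's.
- **Manipulator positions:** both stand about 2–3 mm from the middle of their plates. The top and wrist cameras disagree by 1–3 mm on where the plates are, so part of that may be camera error.
- **Manipulator directions:** each arm's direction in the top view is within about 2° of pointing at the stage centre. Red's white tip is hard to see against its plate, so that reading is less certain.
- **Bystanders:** in the final top and side pictures the jar and screwdriver look unmoved, and so does what shows of the bottle (its cap). The turquoise and green rings were not picked up.

No check failed. The wrist force read only a few newtons at the end of each move. I did not look at values within a move.

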